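# Hang the hook-on basket in the wash tub

### The job

The model car's gears are to be washed: pick up the steel basket with the bent hook lip and hang it inside the deep grey wash tub, its lip hooked over the long wall on the side away from the robot, so that it hangs freely and about upright. Lower it on, do not drop it, and leave the plain basket without a lip where it stands.

Things in the scene. Friction and masses are not known exactly. Their poses are not given: they have to be found in the camera images.
- hook_basket: Loose slotted steel basket with a bent lip, 0.13-0.25 kg. Origin: centre of underside; z up, +x to the lip side, roughly away from the robot. Box 56 (x) by 90 (y) by 65 mm high. Its +x wall (outer face x=28) goes on up to the lip (top z=88) and a grip tab: upright plate 4 mm thick (x=24 to 28), 40 mm wide in y, z=88 to 138; pinch it along x from above, fingertips above the lip.
- lip (a point): Middle of the hook lip's underside, 36 mm in +x and 85 mm up from the basket's origin; rests on the rim when hung. The lip is 70 mm wide in y; its end bends down and outwards as a flap to z=60, so the hook's inside is 16 mm wide at the top (x=28 to 44) and 28 mm at the open bottom (x=28 to 56). It hangs leaning 3 to 6 degrees, low edge against the tub wall.
- plain_basket: Bystander, leave alone: loose steel basket of the same box and tab but no lip. Origin and axes as the hook basket's (+x is the tab side). The two change places from start to start.
- wash_tub: Deep open grey plastic tub, fixed, 160 (x) by 220 (y) mm outside, 130 mm high, walls and floor 8 mm. Origin: centre of underside; z up; +x away from the robot (yaw up to 0.3 rad). Hang on the wall centred at x=76, rim at z=130; lower the basket with its origin at about x=38; hung, it settles near x=43, z=43. A small gear lies on its floor. (The 45 mm low tray of the same plastic is a bystander.)
Not all that is in view belongs to the job. What is shaped like the hook_basket but blue or purple is not meant.

How it is judged:
At the end, for the whole second after the job is handed in: Hook basket at rest inside the tub, lip on the rim of the far long wall: lip point within 8 mm of rim height, 64 to 90 mm out from the tub centre, within 75 mm of the wall middle; box inside; tilt under 15 and turn under 17 degrees; plain basket within 30 mm of its start (x of lip in the frame of wash_tub between 0.064 and 0.09 m and y of lip in the frame of wash_tub between -0.075 and 0.075 m and z of lip in the frame of wash_tub between 0.122 and 0.138 m and x of hook_basket in the frame of wash_tub between 0.02 and 0.06 m and angle between hook_basket's own z axis and vertical below 0.26 rad and angle between the x axis of hook_basket and the x axis of wash_tub, either way round below 0.3 rad and linear speed of hook_basket below 0.02 m/s and distance of plain_basket from where it was at the start of the episode below 0.03 m); the robot touches nothing.
It fails at once if the hook basket is dropped (faster than 0.8 m/s with the fingers off it: a fall of more than about 30 mm) (linear speed of hook_basket above 0.8 m/s and contact force between the fingers and hook_basket below 0.1 N).
It fails at once if the plain basket is moved by more than 30 mm (distance of plain_basket from where it was at the start of the episode above 0.03 m).
It also fails if it takes over 43 s, if anything falls off the work surface, if the arm or the gripper's body presses on something with over 40 N, if the wrist force passes 120 N, or if a joint passes its speed limit or range.

### The arm

A 6-joint arm with a two-finger parallel gripper is mounted at the origin on the work surface. World frame = base frame: x ahead of the robot, y to its left, z up, the work surface at z = 0. Lengths are in m, angles in rad, forces in N, time in s.
With the tool pointing down it reaches from about 0.35 to 0.975 m from the base axis. Payload 4.9 kg.
Tool frame: the origin (TCP) lies between the finger pads; the fingertips stand 22 mm ahead of it and the grasp point (between the pads) lies 3 mm ahead of it; z points along the fingers, y is the line along which they close (so a half turn about z gives the same grasp; the last joint's range is limited). The gripper opens to 85 mm and grips with 20 to 120 N. Pads are 22 mm wide; open, the fingers measure 114 mm over their backs; the gripper's body (76 mm by 85 mm) begins 54 mm behind the grasp point. The pads swing forward as they close: fully open they stand 13 mm farther back than shut.
Start: joints at [-1.301, 0.053, 1.613, -0, 1.476, -0.119], TCP at [0.237, -0.578, 0.253] pointing down, gripper open.
Joint ranges: [-3.01, 3.01], [-1.01, 2.22], [0.06, 2.58], [-1.02, 4.17], [0.09, 2.62], [-3.14, 3.14]. Speed limits (rad/s): [2.57, 2.57, 3.14, 3.14, 3.14, 3.14].

### API

Orientations are given as a unit quaternion [w, x, y, z].
In Python, from plant import state, grab_frame, get_calibration, job_done, recognise, regions_of gives the robot as it stands.
- The arm moves only by the tool apply_moves, never from a script. Its argument "targets" is a list of rows, each an object with "translation": the shift along the tool's x, y, z normalised to -1 to 1, where 1 is 100 mm, a list of three; "twist": the turn about the tool's z normalised to -1 to 1, where 1 is 0.1 rad; "hand": the opening, from 0 (shut) to 1 (fully open). A call has 1 to 8 rows; each row shifts and turns the commanded pose from where the row before left it, along the tool's axes as they then stand; what a row does not reach is not made up. A row lasts 1/10 s, in which the tool goes at most 50 mm and 8.59 degrees, less where a joint would pass 70% of its speed; a pose out of reach is approached as far as the arm can. A call with a number of a shift or a turn outside -1 to 1 is refused whole. A call with a gripper value outside its range is refused whole. The fingers move at their own pace and stop on an object; the grip force is fixed at half the most. Time passes only in rows, so rows that do not move let the fingers close. It gives the time, the measured TCP pose, the force, the opening and the grip force at its end, in the units of the state.
- state(): the state, without advancing time (a new reading comes with each control period).
- grab_frame(name): name is "side" or "top"; returns the picture (400x640x3 uint8, red, green, blue); there is no depth.
- get_calibration(name): a dict with "camera_matrix" (3x3 intrinsics, pixels), "pose" (4x4, takes a point from camera to world coordinates). Camera axes: x right, y up, looking along -z (the intrinsics and any distortion apply to the point x, -y, -z); pixel columns grow to the right and rows downward; lengths in m; the calibration is good to about 2 mm. A picture is of the moment at which its call begins. get_calibration takes no time and is no camera call.
- job_done(): hands the job in; it is judged then, once.
Trained networks look in the newest picture that a camera, given by its name, has taken for a name from the list of things; names that differ only in an ending like _2 or _b are one class to them, and where a whole thing is asked for, a point or a joint stands for the part that bears it (a point fixed in the world has none). Each returns a list of dicts, best first, with "score" (0 to 1); they miss things now and then, are a little off and sometimes report something else, mostly with a low value. They report only what shows in the picture. A call takes as long as a camera call. They do not tell look-alikes from the thing itself.
- recognise(camera, query): "point" ([x, y, z] in m, in world coordinates, good to about 4 mm: the middle of the surface that is visible of it).
- regions_of(camera, query): "pixels" (400x640 bool, what is visible of it).
The state is a dict: "time": time; "joint_pos": joint angles; "joint_vel": joint speeds; "joint_efforts": joint torques, N m; "tool_pos": TCP position; "tool_rot": TCP orientation; "contact_force": force on the tool from outside, world axes, zero at the start; "ft_torque": the same for the moment, N m; "gripper_width": opening from 0.0 (shut) to 1.0 (fully open); "grasp_force": force on a finger pad.
Only numpy, scipy, OpenCV 4.12 (cv2) and the standard library are available. Lean on these libraries where they do the work, as an engineer would, in place of code of your own. Each camera call takes 0.05 s, during which the arm holds its last target. There are 200 camera calls.

## Working session

There is one attempt and no reset: what is moved stays moved. The work goes in short steps, Python scripts to look and compute and a tool call to move; the robot and the scene stay as the last step left them, time stands still between calls to the robot, and variables do not carry over. Pictures are saved under pics/ and viewed, at most 10 in all, crops included, and the job is handed in when it is done.

Besides the shell and the picture viewer there is one more tool, called as name(argument=value, ...), one argument or row to a line, values as JSON. apply_moves: Moves the arm, as the interface text tells. Its arguments: {"type":"object","properties":{"targets":{"type":"array"}},"required":["targets"]}

```bash
mkdir -p pics; python3 - <<'E'
from plant import *
import cv2,numpy as np
for n in("side","top"):
    f=grab_frame(n); cv2.imwrite(f"pics/{n}0.png",f[:,:,::-1])
    c=get_calibration(n);print(n,np.round(c["camera_matrix"],1).tolist(),np.round(c["pose"],3).tolist(),[k for k in c])
    for q in("hook_basket","plain_basket","wash_tub","lip"):
        print(q,[(round(r["score"],2),np.round(r["point"],3).tolist()) for r in recognise(n,q)])
s=state();print(s["tool_pos"],s["tool_rot"],s["time"])
E
```

```text
side [[481.4, 0.0, 321.9], [0.0, 481.4, 201.7], [0.0, 0.0, 1.0]] [[-0.854, 0.255, -0.452, -0.146], [-0.519, -0.447, 0.729, 1.019], [-0.016, 0.857, 0.514, 0.709], [0.0, 0.0, 0.0, 1.0]] ['camera_matrix', 'pose']
hook_basket [(0.96, [0.47, 0.321, 0.057]), (0.63, [0.355, 0.448, 0.051]), (0.6, [0.297, 0.23, 0.065])]
plain_basket [(0.85, [0.46, 0.154, 0.052])]
wash_tub [(0.68, [0.504, -0.122, 0.083])]
lip [(0.93, [0.356, 0.447, 0.046]), (0.73, [0.475, 0.322, 0.054]), (0.71, [0.298, 0.229, 0.061])]
top [[432.4, 0.0, 318.7], [0.0, 432.4, 196.6], [0.0, 0.0, 1.0]] [[0.017, 0.987, -0.158, 0.306], [-1.0, 0.014, -0.018, 0.107], [-0.016, 0.159, 0.987, 0.967], [0.0, 0.0, 0.0, 1.0]] ['camera_matrix', 'pose']
hook_basket [(0.97, [0.352, 0.437, 0.04]), (0.9, [0.47, 0.318, 0.039]), (0.55, [0.308, 0.214, 0.026])]
plain_basket [(0.6, [0.463, 0.152, 0.01])]
wash_tub [(0.66, [0.53, -0.195, 0.046])]
lip [(0.76, [0.348, 0.441, 0.045]), (0.69, [0.47, 0.324, 0.042]), (0.62, [0.311, 0.216, 0.027])]
[ 0.23693057 -0.57831996  0.25329132] [-9.44379343e-06  9.81165151e-01  1.93170767e-01  1.32492740e-05] 0.5
```

View pics/side0.png

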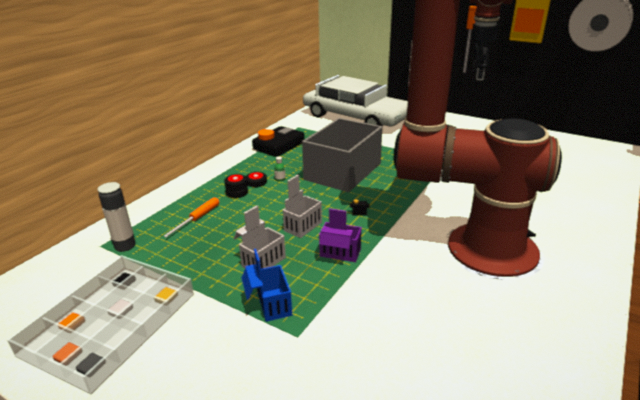

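View pics/top0.png

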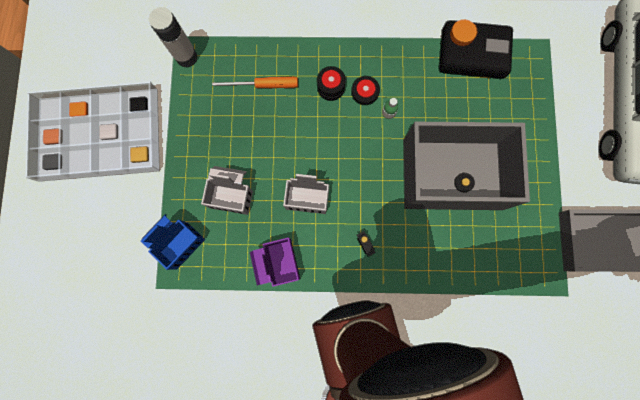

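The side view shows the steel hook basket at about (262,245), with the plain one at (302,212). In the top view the hook basket is at (228,190), the plain one at (306,193) and the tub at (467,165). The blue and purple baskets are decoys. I'll zoom in to pick keypoints.

```bash
python3 - <<'E'
import cv2,numpy as np
def crop(n,x,y,w,h,k):
    f=cv2.imread(f"pics/{n}0.png")[y:y+h,x:x+w]; f=cv2.resize(f,None,fx=k,fy=k,interpolation=cv2.INTER_CUBIC)
    for i in range(0,w,10):
        cv2.line(f,(i*k,0),(i*k,6),(0,255,255),1); cv2.putText(f,str(x+i),(i*k,16),0,.35,(0,255,255),1)
    for i in range(0,h,10):
        cv2.line(f,(0,i*k),(6,i*k),(0,255,255),1); cv2.putText(f,str(y+i),(8,i*k+4),0,.35,(0,255,255),1)
    return f
cv2.imwrite("pics/h.png",np.hstack([crop("top",195,160,66,66,6),crop("side",228,203,66,66,6)]))
cv2.imwrite("pics/t.png",np.hstack([crop("top",400,115,132,100,3),crop("side",295,115,100,100,3)]))
E
```

```text
(no output)
```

View pics/h.png

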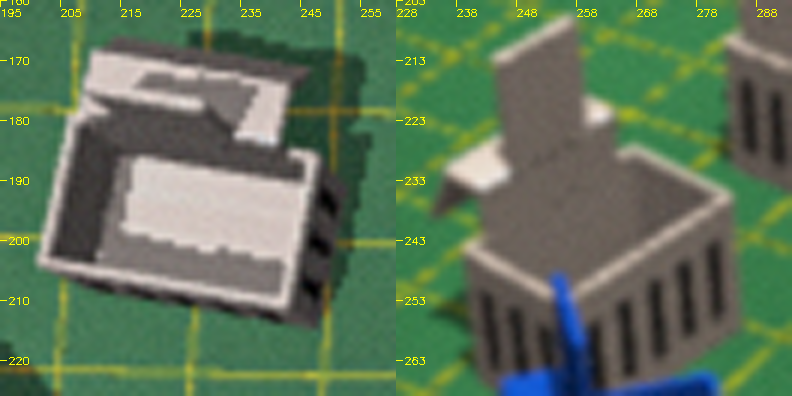

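View pics/t.png

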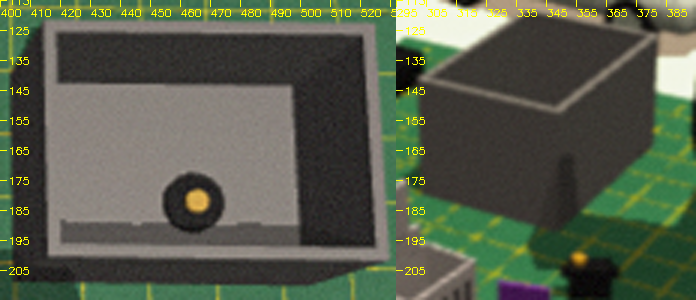

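```bash
cat > fit.py <<'E'
from plant import *
import numpy as np
from scipy.optimize import least_squares
def proj(n,P):
    c=get_calibration(n);T=np.linalg.inv(c["pose"]);q=P@T[:3,:3].T+T[:3,3]
    q=q*[1,-1,-1];p=q@np.array(c["camera_matrix"]).T;return p[:,:2]/p[:,2:]
def fit(obs,x0):
    def r(v):
        c,s=np.cos(v[2]),np.sin(v[2]);R=np.array([[c,-s,0],[s,c,0],[0,0,1]])
        return np.concatenate([(proj(n,np.array(a)/1000@R.T+[v[0],v[1],0])-b).ravel() for n,a,b in obs])
    o=least_squares(r,x0,loss="soft_l1");return o.x,np.round(r(o.x).reshape(-1,2),1)
E
python3 - <<'E'
from fit import *
h,r=fit([("top",[(-28,45,65),(-28,-45,65),(28,-45,65),(46,35,86),(46,-35,86),(24,-35,88)],np.array([(201.7,204),(243,211.2),(248.3,185.8),(210.3,168.3),(243.7,173.7),(241.7,184.2)])),
("side",[(26,20,138),(26,-20,138),(-28,45,65),(-28,-45,65),(28,45,65)],np.array([(244.3,213),(257.7,205.5),(254.8,251.3),(283.7,235.5),(240.3,243.8)]))],[.47,.32,0])
print(h,r.tolist())
t,r=fit([("top",[(80,110,130),(80,-110,130),(-80,110,130),(-80,-110,130),(72,102,130),(72,-102,130),(-72,102,130),(-72,-102,130)],np.array([(415,123),(525,123),(416,201),(529.3,202.3),(419,126),(521,126.7),(420.7,195.7),(525.3,197)])),
("side",[(80,110,130),(-80,110,130),(-80,-110,130)],np.array([(303,141.7),(349,151.7),(382,126.7)]))],[.5,-.2,0])
print(t,r.tolist())
for nm,v in(("h",h),("t",t)):
    print(nm)
tab=h[:2]+.026*np.array([np.cos(h[2]),np.sin(h[2])]);hang=t[:2]+.064*np.array([np.cos(t[2]),np.sin(t[2])])
print("tab",tab,"tab at hang",hang)
from scipy.spatial.transform import Rotation as Ro
s=state();print(Ro.from_quat(s["tool_rot"],scalar_first=True).as_matrix().round(3),s["gripper_width"])
E
```

```text
[ 0.45254906  0.3222704  -0.16066759] [[-0.2, -0.4], [0.1, -0.2], [0.1, -0.6], [0.8, 0.3], [0.0, 0.5], [-0.3, 0.0], [0.1, -0.3], [-0.1, -0.1], [0.7, 2.2], [0.3, -0.1], [-1.6, 0.3]]
[ 0.51508365 -0.1777176   0.00206422] [[-0.5, -1.1], [-0.0, -0.2], [0.2, -0.3], [0.7, -0.3], [-0.4, -0.2], [0.2, -0.0], [-0.5, 1.0], [0.3, 0.9], [-1.1, -0.4], [0.6, 0.9], [0.9, -0.2]]
h
t
tab [0.4782142  0.31811099] tab at hang [ 0.57908351 -0.17758549]
[[ 0.925  0.379  0.   ]
 [ 0.379 -0.925  0.   ]
 [ 0.    -0.    -1.   ]] 1.0016323145134667
```

Fit residuals are mostly under 1 px. Hook basket yaw is -0.161 and tub yaw is about 0. Next I move over the tab.

apply_moves(
  targets=[
    {"translation":[0.27,-0.36,0],"twist":-1,"hand":1},
    {"translation":[0.31,-0.33,0],"twist":-1,"hand":1},
    {"translation":[0.34,-0.3,0],"twist":-1,"hand":1},
    {"translation":[0.36,-0.26,0],"twist":-1,"hand":1},
    {"translation":[0.39,-0.22,0],"twist":-1,"hand":1},
    {"translation":[0.41,-0.18,0],"twist":-1,"hand":1},
    {"translation":[0.43,-0.14,0],"twist":-1,"hand":1},
    {"translation":[0.44,-0.1,0],"twist":-1,"hand":1},
  ],
)

```text
time: 1.3
tool_pos: [0.3303, -0.2291, 0.2535]
tool_rot: [0.0, 0.828, 0.561, 0.0]
contact_force: [1.5, 0.2, -0.0]
gripper_width: 0.995
grasp_force: 0.0
```

```bash
cat > go.py <<'E'
import sys
from fit import *
from scipy.spatial.transform import Rotation as Ro
def go(x,y,z,th):
    s=state();R=Ro.from_quat(s["tool_rot"],scalar_first=True).as_matrix()
    d=R.T@(np.array([x,y,z])-s["tool_pos"]);a=np.arctan2(R[1,0],R[0,0])
    print("t",s["time"],"pos",np.round(s["tool_pos"],4),"th",round(a,4),"| units",np.round(d*10,3),"twist total",round((a-th)*10,2),"F",np.round(s["contact_force"],1),"w",round(s["gripper_width"],3),"zaxis",R[:,2].round(3))
if __name__=="__main__": go(*map(float,sys.argv[1:]))
E
python3 go.py .478 .318 .253 1.41
```

```text
t 1.3 pos [ 0.3303 -0.2291  0.2535] th 1.1922 | units [ 5.629e+00 -6.500e-01  3.000e-03] twist total -2.18 F [ 1.5  0.2 -0. ] w 0.995 zaxis [ 0.001 -0.001 -1.   ]
```

apply_moves(
  targets=[
    {"translation":[0.47,-0.06,0],"twist":0,"hand":1},
    {"translation":[0.47,-0.06,0],"twist":0,"hand":1},
    {"translation":[0.47,-0.06,0],"twist":0,"hand":1},
    {"translation":[0.47,-0.06,0],"twist":0,"hand":1},
    {"translation":[0.47,-0.06,0],"twist":0,"hand":1},
    {"translation":[0.47,-0.06,0],"twist":0,"hand":1},
    {"translation":[0.47,-0.06,0],"twist":-1,"hand":1},
    {"translation":[0.47,-0.02,0],"twist":-1,"hand":1},
  ],
)

```text
time: 2.1
tool_pos: [0.4252, 0.1382, 0.2538]
tool_rot: [0.001, 0.767, 0.642, 0.001]
contact_force: [0.7, -1.7, -0.1]
gripper_width: 0.998
grasp_force: 0.0
```

```bash
python3 go.py .478 .318 .253 1.41
```

```text
t 2.1 pos [0.4252 0.1382 0.2538] th 1.3936 | units [1.863 0.203 0.009] twist total -0.16 F [ 0.7 -1.7 -0.1] w 0.998 zaxis [ 0.002  0.    -1.   ]
```

apply_moves(
  targets=[
    {"translation":[0.45,0.05,0],"twist":0,"hand":1},
    {"translation":[0.45,0.05,0],"twist":0,"hand":1},
    {"translation":[0.4,0.05,0],"twist":0,"hand":1},
    {"translation":[0.3,0.03,0],"twist":0,"hand":1},
    {"translation":[0,0,0],"twist":0,"hand":1},
    {"translation":[0,0,0],"twist":0,"hand":1},
  ],
)

```text
time: 2.7
tool_pos: [0.4716, 0.2902, 0.2531]
tool_rot: [0.0, 0.768, 0.64, -0.0]
contact_force: [0.0, -0.3, 0.2]
gripper_width: 1.0
grasp_force: 0.0
```

```bash
python3 go.py .478 .318 .118 1.41
```

```text
t 2.7 pos [0.4716 0.2902 0.2531] th 1.3899 | units [0.286 0.014 1.35 ] twist total -0.2 F [ 0.  -0.3  0.2] w 1.0 zaxis [-0.001 -0.001 -1.   ]
```

apply_moves(
  targets=[
    {"translation":[0.28,0.01,0],"twist":-0.2,"hand":1},
    {"translation":[0,0,0.3],"twist":0,"hand":1},
    {"translation":[0,0,0.3],"twist":0,"hand":1},
    {"translation":[0,0,0.3],"twist":0,"hand":1},
    {"translation":[0,0,0.25],"twist":0,"hand":1},
    {"translation":[0,0,0.2],"twist":0,"hand":1},
    {"translation":[0,0,0],"twist":0,"hand":1},
    {"translation":[0,0,0],"twist":0,"hand":1},
  ],
)

```text
time: 3.5
tool_pos: [0.4779, 0.3165, 0.1188]
tool_rot: [0.0, 0.762, 0.647, -0.0]
contact_force: [0.5, -0.0, 0.6]
gripper_width: 1.001
grasp_force: 0.0
```

```bash
python3 go.py .478 .318 .118 1.41; python3 - <<'E'
from plant import *
import cv2,numpy as np
a=grab_frame("top")[140:260,170:290,::-1];b=grab_frame("side")[160:280,210:330,::-1]
cv2.imwrite("pics/g.png",np.hstack([cv2.resize(i,None,fx=3.3,fy=3.3,interpolation=2) for i in(a,b)]))
E
```

```text
t 3.5 pos [0.4779 0.3165 0.1188] th 1.4076 | units [ 0.015 -0.001  0.008] twist total -0.02 F [ 0.5 -0.   0.6] w 1.001 zaxis [-0. -0. -1.]
```

View pics/g.png

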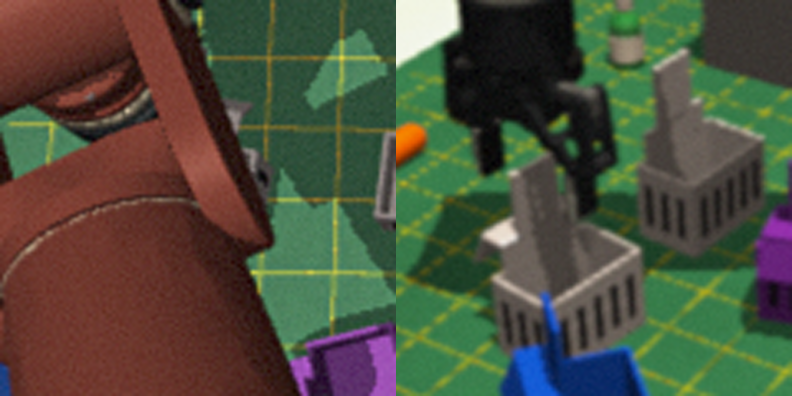

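The crop shows the finger tips at (487,175) and (585,212), straddling the tab at (535,195), so the grasp is centred. Closing and lifting.

apply_moves(
  targets=[
    {"translation":[0,0,0],"twist":0,"hand":0.5},
    {"translation":[0,0,0],"twist":0,"hand":0.3},
    {"translation":[0,0,0],"twist":0,"hand":0.15},
    {"translation":[0,0,0],"twist":0,"hand":0},
    {"translation":[0,0,0],"twist":0,"hand":0},
    {"translation":[0,0,0],"twist":0,"hand":0},
    {"translation":[0,0,0],"twist":0,"hand":0},
    {"translation":[0,0,0],"twist":0,"hand":0},
  ],
)

```text
time: 4.4
tool_pos: [0.4778, 0.3175, 0.1184]
tool_rot: [-0.0, 0.762, 0.648, 0.0]
contact_force: [-0.2, 0.6, -0.0]
gripper_width: 0.042
grasp_force: 58.8
```

```bash
python3 go.py .478 .318 .118 1.41
```

```text
t 4.4 pos [0.4778 0.3175 0.1184] th 1.4089 | units [0.006 0.001 0.004] twist total -0.01 F [-0.2  0.6 -0. ] w 0.042 zaxis [ 0.  0. -1.]
```

apply_moves(
  targets=[
    {"translation":[0,0,-0.1],"twist":0,"hand":0},
    {"translation":[0,0,-0.2],"twist":0,"hand":0},
    {"translation":[0,0,-0.3],"twist":0,"hand":0},
    {"translation":[0,0,-0.35],"twist":0,"hand":0},
    {"translation":[0,0,-0.35],"twist":0,"hand":0},
    {"translation":[0,0,-0.3],"twist":0,"hand":0},
    {"translation":[0,0,-0.25],"twist":0,"hand":0},
    {"translation":[0,0,-0.1],"twist":0,"hand":0},
  ],
)

```text
time: 5.2
tool_pos: [0.4786, 0.3177, 0.3173]
tool_rot: [0.001, 0.762, 0.648, 0.003]
contact_force: [-0.6, -0.2, -1.6]
gripper_width: 0.036
grasp_force: 58.6
```

```bash
python3 go.py .577 -.178 .313 1.573
```

```text
t 5.2 pos [0.4786 0.3177 0.3173] th 1.4088 | units [-4.734  1.771  0.036] twist total -1.64 F [-0.6 -0.2 -1.6] w 0.036 zaxis [ 0.005  0.002 -1.   ]
```

apply_moves(
  targets=[
    {"translation":[-0.15,0.06,0],"twist":0,"hand":0},
    {"translation":[-0.25,0.09,0],"twist":0,"hand":0},
    {"translation":[-0.33,0.12,0],"twist":0,"hand":0},
    {"translation":[-0.33,0.12,0],"twist":0,"hand":0},
    {"translation":[-0.33,0.12,0],"twist":0,"hand":0},
    {"translation":[-0.33,0.12,0],"twist":0,"hand":0},
    {"translation":[-0.33,0.12,0],"twist":0,"hand":0},
    {"translation":[-0.33,0.12,0],"twist":0,"hand":0},
  ],
)

```text
time: 6.0
tool_pos: [0.5243, 0.0662, 0.3109]
tool_rot: [-0.001, 0.762, 0.647, -0.001]
contact_force: [0.7, 0.2, -0.4]
gripper_width: 0.038
grasp_force: 58.5
```

apply_moves(
  targets=[
    {"translation":[-0.33,0.12,0],"twist":0,"hand":0},
    {"translation":[-0.33,0.12,0],"twist":0,"hand":0},
    {"translation":[-0.33,0.12,0],"twist":0,"hand":0},
    {"translation":[-0.33,0.12,0],"twist":0,"hand":0},
    {"translation":[-0.33,0.12,0],"twist":0,"hand":0},
    {"translation":[-0.25,0.09,0],"twist":-0.5,"hand":0},
    {"translation":[-0.15,0.06,0],"twist":-0.5,"hand":0},
    {"translation":[-0.1,0.02,0],"twist":-0.5,"hand":0},
  ],
)

```text
time: 6.8
tool_pos: [0.5672, -0.1579, 0.3105]
tool_rot: [-0.002, 0.711, 0.703, -0.001]
contact_force: [0.1, -0.6, -2.5]
gripper_width: 0.038
grasp_force: 58.5
```

```bash
python3 go.py .577 -.178 .313 1.573
```

```text
t 6.8 pos [ 0.5672 -0.1579  0.3105] th 1.5587 | units [-0.199  0.101 -0.026] twist total -0.14 F [ 0.1 -0.6 -2.5] w 0.038 zaxis [-0.004  0.001 -1.   ]
```

apply_moves(
  targets=[
    {"translation":[-0.1,0.05,0],"twist":-0.15,"hand":0},
    {"translation":[-0.1,0.05,0],"twist":0,"hand":0},
    {"translation":[0,0,0],"twist":0,"hand":0},
    {"translation":[0,0,0],"twist":0,"hand":0},
    {"translation":[0,0,0],"twist":0,"hand":0},
  ],
)

```text
time: 7.3
tool_pos: [0.5782, -0.1754, 0.3133]
tool_rot: [-0.0, 0.706, 0.708, 0.0]
contact_force: [0.0, -0.5, -0.3]
gripper_width: 0.042
grasp_force: 58.6
```

```bash
python3 go.py .577 -.178 .313 1.573; python3 - <<'E'
from plant import *
import cv2,numpy as np
a=grab_frame("top");b=grab_frame("side")
for n,i in(("top",a),("side",b)): cv2.imwrite(f"pics/{n}1.png",i[:,:,::-1])
a=a[80:230,390:540];b=b[50:200,270:420]
cv2.imwrite("pics/c.png",np.hstack([cv2.resize(i[:,:,::-1],None,fx=2.66,fy=4,interpolation=2) if 0 else cv2.resize(i[:,:,::-1],None,fx=2.66,fy=2.66,interpolation=2) for i in(a,b)]))
E
```

```text
t 7.3 pos [ 0.5782 -0.1754  0.3133] th 1.5742 | units [-0.026 -0.012  0.003] twist total 0.01 F [ 0.  -0.5 -0.3] w 0.042 zaxis [-0.  0. -1.]
```

View pics/c.png

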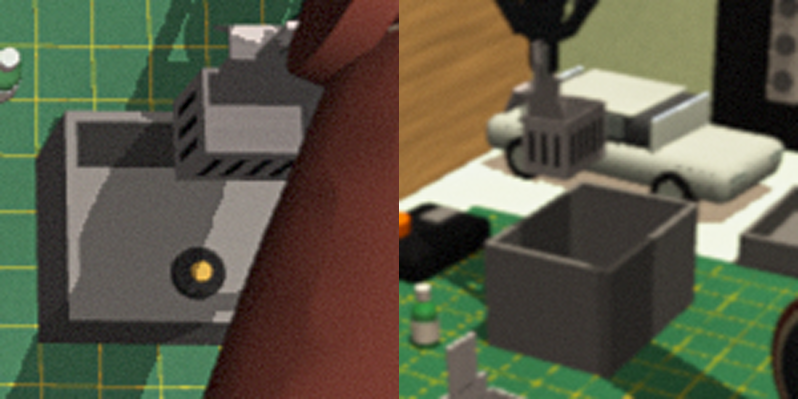

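The crop shows the basket upright over the far wall, with its near-left bottom corner at (177,180) and its lip at (250,40). I'll check its position against the model.

```bash
python3 - <<'E'
from fit import *
o=np.array([.5782-.026,-.1754,.195])
p=np.array([(-28,45,65),(28,45,65),(-28,45,0),(28,45,0),(46,35,88)])/1000+o
print((proj("top",p)-[390,80])*2.66)
p=np.array([(-28,45,0),(-28,-45,0),(28,45,0),(-28,45,65),(-28,-45,65)])/1000+o
print((proj("side",p)-[270,50])*2.66+[399,0])
E
```

```text
[[208.6362647  152.0299929 ]
 [205.29286846  67.60246731]
 [177.86296759 179.82534611]
 [175.12821137 101.85609258]
 [232.27895162  26.65689257]]
[[566.97941796 180.65196414]
 [606.34165511 155.56143651]
 [523.60704518 171.79704665]
 [566.72624195 123.18501036]
 [607.0158413  100.13272132]]
```

The projections agree to about 2 px. I shift 2 mm outwards and lower.

apply_moves(
  targets=[
    {"translation":[0,0.02,0.1],"twist":0,"hand":0},
    {"translation":[0,0,0.2],"twist":0,"hand":0},
    {"translation":[0,0,0.25],"twist":0,"hand":0},
    {"translation":[0,0,0.25],"twist":0,"hand":0},
    {"translation":[0,0,0.2],"twist":0,"hand":0},
    {"translation":[0,0,0.1],"twist":0,"hand":0},
    {"translation":[0,0,0.05],"twist":0,"hand":0},
    {"translation":[0,0,0],"twist":0,"hand":0},
  ],
)

```text
time: 8.2
tool_pos: [0.5802, -0.1757, 0.198]
tool_rot: [-0.0, 0.706, 0.708, -0.0]
contact_force: [0.6, 0.3, -1.9]
gripper_width: 0.039
grasp_force: 58.6
```

```bash
python3 go.py .580 -.1754 .163 1.573; python3 - <<'E'
from plant import *
import cv2,numpy as np
a=grab_frame("top")[80:230,390:540];b=grab_frame("side")[80:180,280:380]
cv2.imwrite("pics/d.png",np.hstack([cv2.resize(i[:,:,::-1],(399,399),interpolation=2) for i in(a,b)]))
E
```

```text
t 8.2 pos [ 0.5802 -0.1757  0.198 ] th 1.5739 | units [ 0.003 -0.002  0.35 ] twist total 0.01 F [ 0.6  0.3 -1.9] w 0.039 zaxis [-0.  0. -1.]
```

View pics/d.png

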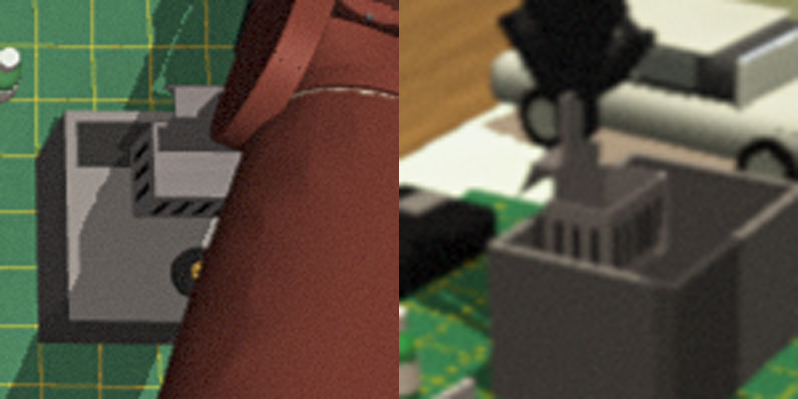

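The box is inside the tub. The lip, at (540,175) in the crop, is just beyond and above the far wall, and there is no contact force. I lower on slowly.

apply_moves(
  targets=[
    {"translation":[0,0,0.08],"twist":0,"hand":0},
    {"translation":[0,0,0.08],"twist":0,"hand":0},
    {"translation":[0,0,0.05],"twist":0,"hand":0},
    {"translation":[0,0,0.05],"twist":0,"hand":0},
    {"translation":[0,0,0],"twist":0,"hand":0},
    {"translation":[0,0,0],"twist":0,"hand":0},
  ],
)

```text
time: 8.9
tool_pos: [0.5802, -0.1759, 0.1721]
tool_rot: [-0.0, 0.706, 0.708, -0.0]
contact_force: [0.1, -0.0, -1.1]
gripper_width: 0.035
grasp_force: 58.5
```

apply_moves(
  targets=[
    {"translation":[0,0,0.03],"twist":0,"hand":0},
    {"translation":[0,0,0.02],"twist":0,"hand":0},
    {"translation":[0,0,0.02],"twist":0,"hand":0},
    {"translation":[0,0,0],"twist":0,"hand":0},
    {"translation":[0,0,0],"twist":0,"hand":0},
  ],
)

```text
time: 9.4
tool_pos: [0.5802, -0.1759, 0.1652]
tool_rot: [-0.0, 0.706, 0.708, -0.0]
contact_force: [0.1, 0.3, -1.1]
gripper_width: 0.037
grasp_force: 58.5
```

```bash
python3 go.py .580 -.1754 .163 1.573
```

```text
t 9.4 pos [ 0.5802 -0.1759  0.1652] th 1.5738 | units [ 0.005 -0.002  0.022] twist total 0.01 F [ 0.1  0.3 -1.1] w 0.037 zaxis [-0.  0. -1.]
```

apply_moves(
  targets=[
    {"translation":[0,0,0.01],"twist":0,"hand":0},
    {"translation":[0,0,0.01],"twist":0,"hand":0},
    {"translation":[0,0,0],"twist":0,"hand":0},
    {"translation":[0,0,0],"twist":0,"hand":0},
  ],
)

```text
time: 9.8
tool_pos: [0.5803, -0.1759, 0.1634]
tool_rot: [0.0, 0.706, 0.708, 0.0]
contact_force: [-0.6, -0.6, -0.8]
gripper_width: 0.04
grasp_force: 58.6
```

apply_moves(
  targets=[
    {"translation":[0,0,0.01],"twist":0,"hand":0},
    {"translation":[0,0,0],"twist":0,"hand":0},
    {"translation":[0,0,0],"twist":0,"hand":0},
  ],
)

```text
time: 10.1
tool_pos: [0.5804, -0.1759, 0.1634]
tool_rot: [0.0, 0.706, 0.708, 0.0]
contact_force: [-3.8, 1.6, 5.5]
gripper_width: 0.04
grasp_force: 59.6
```

Contact shows at the expected height (+5.5 N up). Releasing.

apply_moves(
  targets=[
    {"translation":[0,0,0],"twist":0,"hand":0.1},
    {"translation":[0,0,0],"twist":0,"hand":0.2},
    {"translation":[0,0,0],"twist":0,"hand":0.3},
    {"translation":[0,0,0],"twist":0,"hand":0.45},
    {"translation":[0,0,0],"twist":0,"hand":0.6},
    {"translation":[0,0,0],"twist":0,"hand":0.7},
    {"translation":[0,0,0],"twist":0,"hand":0.7},
    {"translation":[0,0,0],"twist":0,"hand":0.7},
  ],
)

```text
time: 10.9
tool_pos: [0.5803, -0.1759, 0.1623]
tool_rot: [0.0, 0.706, 0.708, 0.0]
contact_force: [0.6, -1.0, 0.2]
gripper_width: 0.702
grasp_force: 0.0
```

apply_moves(
  targets=[
    {"translation":[0,0,-0.1],"twist":0,"hand":0.7},
    {"translation":[0,0,-0.15],"twist":0,"hand":0.7},
    {"translation":[0,0,-0.2],"twist":0,"hand":0.7},
    {"translation":[0,0,-0.2],"twist":0,"hand":0.7},
    {"translation":[0,0,-0.2],"twist":0,"hand":0.7},
    {"translation":[0,0,-0.2],"twist":0,"hand":0.7},
    {"translation":[0,0,-0.2],"twist":0,"hand":0.7},
    {"translation":[0,0,-0.2],"twist":0,"hand":0.7},
  ],
)

```text
time: 11.7
tool_pos: [0.5805, -0.176, 0.3102]
tool_rot: [0.001, 0.706, 0.708, 0.0]
contact_force: [0.1, 0.7, -0.2]
gripper_width: 0.703
grasp_force: 0.0
```

apply_moves(
  targets=[
    {"translation":[-0.4,0,0],"twist":0,"hand":0.7},
    {"translation":[-0.4,0,0],"twist":0,"hand":0.7},
    {"translation":[-0.4,0,0],"twist":0,"hand":0.7},
    {"translation":[-0.4,0,0],"twist":0,"hand":0.7},
    {"translation":[-0.4,0,0],"twist":0,"hand":0.7},
    {"translation":[-0.3,0,0],"twist":0,"hand":0.7},
    {"translation":[0,0,0],"twist":0,"hand":0.7},
    {"translation":[0,0,0],"twist":0,"hand":0.7},
  ],
)

```text
time: 12.5
tool_pos: [0.5809, -0.4063, 0.3085]
tool_rot: [0.0, 0.706, 0.708, 0.0]
contact_force: [0.3, 0.4, 0.5]
gripper_width: 0.702
grasp_force: 0.0
```

```bash
python3 go.py .580 -.1754 .163 1.573;python3 - <<'E'
from plant import *
import cv2,numpy as np
a=grab_frame("top")[80:230,390:540];b=grab_frame("side")[80:180,280:380]
cv2.imwrite("pics/e.png",np.hstack([cv2.resize(i[:,:,::-1],(399,399),interpolation=2) for i in(a,b)]))
for n in("top","side"): print([(round(r["score"],2),np.round(r["point"],3)) for r in recognise(n,"plain_basket")])
E
```

```text
t 12.5 pos [ 0.5809 -0.4063  0.3085] th 1.5728 | units [ 2.31  -0.006  1.454] twist total -0.0 F [0.3 0.4 0.5] w 0.702 zaxis [ 0.001 -0.    -1.   ]
[(0.67, array([0.466, 0.147, 0.009]))]
[(0.85, array([0.461, 0.155, 0.051]))]
```

View pics/e.png

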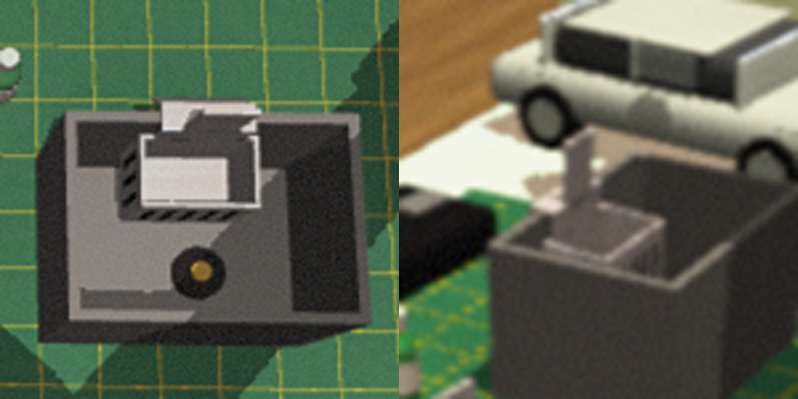

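The picture shows the basket inside the tub, upright and square, with its lip over the far wall at (208,112) in the top crop. The plain basket hasn't moved. Handing in.

```bash
python3 -c "from plant import *;print(job_done())"
```

```text
the job is handed in; nothing more can be done
None
```

The hook basket hangs inside the wash tub with its lip over the far long wall, about upright; the plain basket was left where it stood, and the job is handed in at about 12.6 s (no verdict was returned).

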